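# Fit the lever handle and eject the docked drive

## Robot

A 6-joint arm with a two-finger parallel gripper is mounted at the origin on the work surface. World frame = base frame: x ahead of the robot, y to its left, z up, the work surface at z = 0. Lengths are in m, angles in degrees, forces in N, time in s.
With the tool pointing down it reaches from about 0.325 to 0.875 m from the base axis. Payload 4.4 kg.
Tool frame: the origin (TCP) lies between the finger pads; the fingertips stand 17 mm ahead of it and the grasp point (between the pads) lies 2 mm behind it; z points along the fingers, x is the direction in which the jaws open and shut, and the axes are right-handed (so a half turn about z gives the same grasp; the last joint's range is limited). The gripper opens to 85 mm and grips with 20 to 120 N. Pads are 22 mm wide; open, the fingers measure 114 mm over their backs; the gripper's body (76 mm by 85 mm) begins 54 mm behind the grasp point. The pads swing forward as they close: fully open they stand 13 mm farther back than shut.
Start: joints at [61.163, 11.837, 88.321, -0, 79.842, -8.623], TCP at [0.199, 0.54, 0.248] pointing down, gripper open.
Joint ranges: [-156.59, 156.59], [-49.26, 127.26], [12.9, 141.05], [-63.56, 243.56], [4.71, 150.69], [-161.64, 161.64]. Speed limits (degrees/s): [159.86, 159.86, 180, 180, 180, 180].

## Interface

Orientations are given as a 3x3 rotation matrix whose columns are the frame's x, y, z axes.
In Python, from cell import status, viewer, r gives the robot as it stands. The module is installed in compiled form; this text tells all that it offers.
- The arm moves only by the tool carry_out, never from a script. Its argument "increments" is a list of rows, each a list of 6 numbers: the shift along the world's x, y, z in units of 2.5 cm (1.0 is 2.5 cm), then the turn, a rotation vector about the world's x, y, z in units of 0.1 rad (1.0 is 0.1 rad). In form: [[x, y, z, ax, ay, az], ...]. A call has 1 to 5 rows; each row shifts and turns the commanded pose from where the row before left it; what a row does not reach is not made up. A row lasts 1/12 s, in which the tool goes at most 41.7 mm and 7.16 degrees, less where a joint would pass 70% of its speed; a pose out of reach is approached as far as the arm can. A call with a number of a shift or a turn outside -1 to 1 is refused whole. A call with a gripper value outside its range is refused whole. "hand" is the finger opening in mm, from 0 to 85.4, set as the call begins (left out, the last holds). The fingers move at their own pace and stop on an object; "grip_force" is the grip in N (left out, the last holds). Time passes only in rows, so rows that do not move let the fingers close. It gives the time, the measured TCP pose, the force and the opening at its end, in the units of the state.
- status.state(): the state, without advancing time (a new reading comes with each control period).
- viewer.camera(name): name is "side" or "top" or "wrist"; returns the picture (420x560x3 uint8, red, green, blue); there is no depth.
- viewer.calibration(name): a dict with "K" (3x3 intrinsics, pixels), "rvec" (rotation vector, rad) and "tvec" (3), from world to camera coordinates, as OpenCV has them. Camera axes: x right, y down, z forward; pixel columns grow to the right and rows downward; lengths in m; the calibration is good to about 2 mm. A picture is of the moment at which its call begins: read the wrist's pose just before it. calibration takes no time and is no camera call; for the wrist camera it gives the pose at the moment of the call.
- r.close_job(): hands the job in, once; it reports no verdict.
The state is a dict: "time_s": time; "joints": joint angles; "qd": joint speeds; "effort": joint torques, N m; "tcp_pos": TCP position; "tcp_rot": TCP orientation; "force": force on the tool from outside, world axes, zero at the start; "moment": the same for the moment, N m; "finger_gap": finger opening in m.
Only numpy, scipy, OpenCV 4.12 (cv2) and the standard library are available. Lean on these libraries where they do the work, as an engineer would, in place of code of your own. Each camera call takes 0.05 s, during which the arm holds its last target. There are 200 camera calls.

## Task

Eject the wooden drive from the white docking cradle with the cradle's sprung lever, using the black carbon stick, a tube, as its handle: first stand the stick on end on the linoleum and let go of it, then take it again from above and slide it all the way down over the lever's upright steel stub. Push the stick away from the cradle's open end until the lever is fully against its stop, so that the drive is driven out, then let the lever come all the way back and leave the stick on it and the drive sticking out of the cradle. Leave everything else where it lies.

Things in the scene. Friction and masses are not known exactly. Their poses are not given: they have to be found in the camera images.
- stick: black carbon stick: a straight round tube 140 mm long, 36 mm outside and 25 mm inside diameter, open and alike at both ends, about 90 g; at the start it lies on the floor (the work surface). Origin at its centre (mid-length, on its axis), x along the tube
- cradle: white plastic docking cradle, fixed, 86 mm wide, base from x = -55 to +105 mm. Origin on the floor under its channel, which is 62 mm wide along x, open at the -x end, with its floor 10 mm high and side walls 30 mm high. Behind it two posts 76 mm high carry the lever on a level pivot along y at x = +60 mm, 62 mm high
- lever (a joint): the lever's angle in rad: 0 at rest with its stub upright, 0.65 fully against its stop with the stub leaning to the cradle's +x (away from the open end). A spring brings it back; pushing at 120 mm above the pivot takes 2 N at first and 7 N at the stop. Its lower arm, behind the drive, then pushes the drive some 25 mm out towards the cradle's -x
- stub_foot (a point): point on the lever, on the stub's axis at its foot, on top of the grey collar (38 mm across) on which the stick comes to rest: 31 mm above the pivot, 93 mm above the floor at rest; z along the stub, x in the direction of the push
- stub_tip (a point): top of the lever's round steel stub, 66 mm above stub_foot; the stub is 20 mm in diameter, its last 10 mm tapering to 10 mm
- drive: maple drive with a cork cap at its front end, a block 100 x 58 x 24 mm, 140 g, lying loose in the cradle's channel. Origin at the centre of its underside, x along its length; the cork end is at -x. At the start it is at about x = +2 mm in the cradle's frame
- capsule: bystander: upright aluminium capsule with a bayonet lid, 56 mm across, 108 mm high; origin under its centre
- nano: bystander: small silver drive, 52 x 20 x 9 mm, lying flat; origin under its centre
- eraser: bystander: dark rubber block 62 x 24 x 14 mm; origin under its centre
- tape: bystander: paper-coloured ring, 90 mm across, 22 mm high, lying flat; origin under its centre
- tin: bystander: upright metal tin, 68 mm across, 70 mm high; origin under its centre
- stapler: bystander: stapler, 150 x 36 x 46 mm; origin under its centre

How it is judged:
By the outcome, as a careful person would: the job done as asked, in the order asked, and still so for the second after the job is handed in, with the robot touching nothing.
It also fails if it takes over 72 s, if anything falls off the work surface, if the arm or the gripper's body presses on something with over 40 N, if the wrist force passes 120 N, or if a joint passes its speed limit or range.

## Working session

There is one attempt and no reset: what is moved stays moved. The work goes in short steps, Python scripts to look and compute and a tool call to move; the robot and the scene stay as the last step left them, time stands still between calls to the robot, and variables do not carry over. Pictures are saved under pics/ and viewed, about 8 in all and at most 12, crops included, and the job is handed in when it is done.

Besides the shell and the picture viewer there is one more tool, called after "Emit:" as a command line: name --pt "numbers of a row" for each row, then --argument value for the rest. carry_out: Moves the arm, as the interface text tells. Its arguments: {"type":"object","properties":{"increments":{"type":"array"},"hand":{"type":"number"},"grip_force":{"type":"number"}},"required":["increments"]}

```bash
mkdir -p pics; cat > h.py <<'E'
import numpy as np, cv2
from cell import status, viewer, r
def snap(n,f):
    c=viewer.calibration(n); im=viewer.camera(n); cv2.imwrite('pics/'+f+'.png',cv2.cvtColor(im,cv2.COLOR_RGB2BGR)); np.savez('pics/'+f+'.npz',**{k:np.array(c[k]) for k in('K','rvec','tvec')}); return im
def ray(f,u,v):
    c=np.load('pics/'+f+'.npz'); R=cv2.Rodrigues(c['rvec'].reshape(3,1))[0]; t=c['tvec'].reshape(3)
    return -R.T@t, R.T@np.linalg.solve(c['K'],np.array([u,v,1.]))
def atz(f,u,v,z):
    o,d=ray(f,u,v); return o+d*(z-o[2])/d[2]
def proj(f,P):
    c=np.load('pics/'+f+'.npz'); return cv2.projectPoints(np.array(P,float).reshape(-1,1,3),c['rvec'].reshape(3,1),c['tvec'].reshape(3,1),c['K'],None)[0].reshape(-1,2)
def tri(obs):
    A=np.zeros((3,3));b=np.zeros(3)
    for f,u,v in obs:
        o,d=ray(f,u,v); d=d/np.linalg.norm(d); M=np.eye(3)-np.outer(d,d); A+=M;b+=M@o
    return np.linalg.solve(A,b)
E
python3 - <<'E'
from h import *
for n in('top','side'): snap(n,n+'0')
s=status.state(); print(s['time_s'],s['tcp_pos'],np.round(s['tcp_rot'],3))
E
```

```text
0.1 [0.19835706 0.53900984 0.2472247 ] [[ 0.345  0.938 -0.001]
 [ 0.938 -0.345 -0.002]
 [-0.002 -0.    -1.   ]]
```

View pics/top0.png

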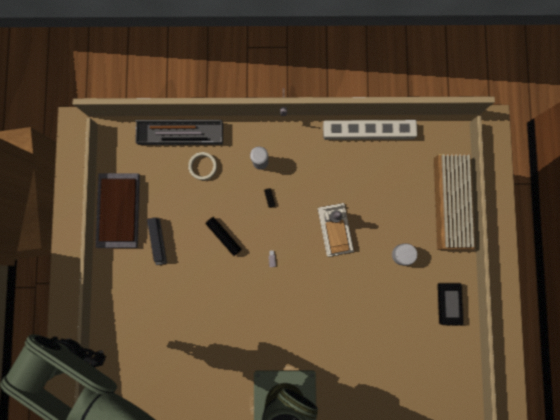

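View pics/side0.png

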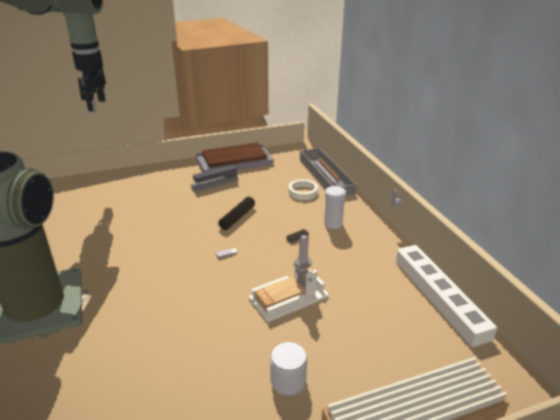

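Top view: the stick runs from about (210,220) to (238,252). The cradle is at (336,230), with its open end toward the robot and the lever at (335,213). The side view shows the stub upright at (304,237–262). Next I'll zoom in and compute positions.

```bash
python3 - <<'E'
from h import *
for f,uv in(('top0',[(210,220,.018),(238,252,.018),(224,236,.018),(336,213,.159),(336,230,.02),(259,155,.108),(405,253,.07),(272,258,.009)]),):
    for u,v,z in uv: print(u,v,atz(f,u,v,z).round(3))
print(ray('top0',0,0)[0],ray('side0',0,0)[0])
t=cv2.imread('pics/top0.png');s=cv2.imread('pics/side0.png')
a=cv2.resize(t[190:270,300:380],None,fx=5,fy=5,interpolation=3);b=cv2.resize(s[220:320,245:345],(400,400),interpolation=3)
cv2.imwrite('pics/c0.png',np.hstack([a,b]))
# stick mask
g=cv2.cvtColor(t,cv2.COLOR_BGR2GRAY); m=(g<45).astype(np.uint8); m[:205]=0;m[265:]=0;m[:,:198]=0;m[:,250:]=0
c=max(cv2.findContours(m,0,1)[0],key=cv2.contourArea); print(cv2.minAreaRect(c)); 
for p in cv2.boxPoints(cv2.minAreaRect(c)): print(p,atz('top0',*p,.018).round(3))
E
```

```text
210 220 [0.564 0.237 0.018]
238 252 [0.461 0.146 0.018]
224 236 [0.512 0.191 0.018]
336 213 [ 0.569 -0.153  0.159]
336 230 [ 0.53  -0.166  0.02 ]
259 155 [0.756 0.076 0.108]
405 253 [ 0.455 -0.372  0.07 ]
272 258 [0.442 0.038 0.009]
[0.39510615 0.00261725 1.74106322] [ 0.2290725  -0.94570246  0.76898498]
((224.03982543945312, 235.9026641845703), (44.11981201171875, 11.288651466369629), 48.8140754699707)
[205.26549 223.0177 ] [0.554 0.252 0.018]
[213.76106 215.58408] [0.578 0.225 0.018]
[242.81416 248.78763] [0.472 0.131 0.018]
[234.31859 256.22125] [0.448 0.158 0.018]
```

View pics/c0.png

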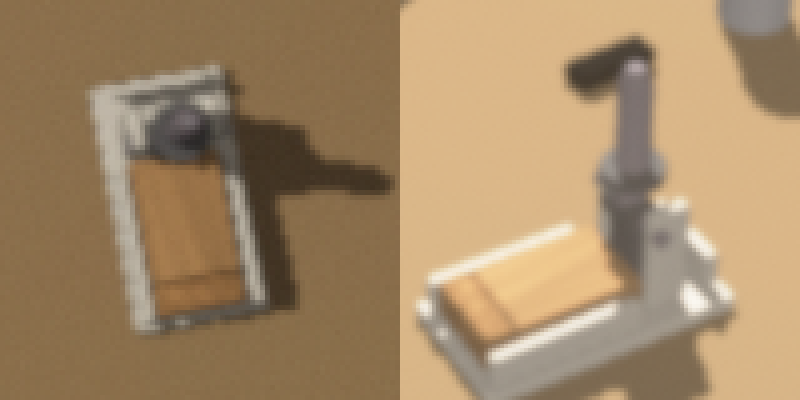

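The zoomed crops give the stub tip at about top (338,216) and side (304,236). The drive's cork end faces the robot. First I'll turn the tool slightly about the radial axis to see which way joint 4 goes, since that decides which way I can tilt the stick upright.

Emit:
carry_out --pt "0 0 0 0.35 0.94 0" --pt "0 0 0 0.35 0.94 0" --hand 85

```text
time_s: 0.27
tcp_pos: [0.197, 0.5402, 0.2484]
tcp_rot: [[0.343, 0.92, -0.191], [0.939, -0.335, 0.071], [0.001, -0.204, -0.979]]
force: [0.8, 0.1, -0.2]
finger_gap: 0.0852
```

```bash
python3 - <<'E'
from h import *
from scipy.optimize import least_squares
s=status.state(); print(np.round(s['joints'],2),s['tcp_pos'],np.round(s['tcp_rot'],3))
tip=tri([('top0',337.6,215.6),('side0',304,236.2)]);print('tip',tip)
P=[(-.055,.043,.03),(-.055,-.043,.03),(.105,.043,.01),(.105,-.043,.01),(.06,0,.159)]
px=[(329.4,256),(353.2,250.5),(318,207.6),(344.4,203.4),(337.6,215.6)]
def W(p,P):
    c,s=np.cos(p[2]),np.sin(p[2]);P=np.array(P);return np.c_[p[0]+c*P[:,0]-s*P[:,1],p[1]+s*P[:,0]+c*P[:,1],P[:,2]]
f=lambda p:np.r_[(proj('top0',W(p,P))-px).ravel(),(proj('side0',W(p,P[4:]))-[[304,236.2]]).ravel()]
q=least_squares(f,[.52,-.16,.18]);print(q.x,np.degrees(q.x[2]),q.fun.round(1)); print(W(q.x,P[4:]))
E
```

```text
[ 55.33  12.45  88.33  11.49  82.31 -16.49] [0.19700066 0.54015383 0.24843953] [[ 0.343  0.92  -0.191]
 [ 0.939 -0.335  0.071]
 [ 0.001 -0.204 -0.979]]
tip [ 0.56499235 -0.15873234  0.16036955]
[ 0.50799628 -0.17053744  0.18441968] 10.566469542257751 [-1.5  0.5  1.5  0.9 -0.3  0.1 -0.6 -0.7  0.6 -1.8 -0.7  0.8]
[[ 0.56697885 -0.15953487  0.159     ]]
```

The tip triangulates to z = 0.160, which matches the expected 0.159. Cradle yaw is about 10.6°. Joint 4 turns positive when the tool tilts left, so I'll use that direction. Next I move over the stick.

Emit:
carry_out --pt "0.6 -0.6 0 -0.35 -0.94 0" --pt "0.6 -0.6 0 -0.35 -0.94 0" --pt "0.6 -0.6 0 0 0 -1" --pt "0.6 -0.6 0 0 0 -1" --pt "0.6 -0.6 0 0 0 -1"

```text
time_s: 0.68
tcp_pos: [0.2735, 0.4638, 0.2477]
tcp_rot: [[0.61, 0.792, -0.001], [0.792, -0.61, -0.001], [-0.001, 0.0, -1.0]]
force: [0.1, 0.2, -0.2]
finger_gap: 0.0847
```

Emit:
carry_out --pt "0.6 -0.6 0 0 0 -1" --pt "0.6 -0.6 0 0 0 -1" --pt "0.6 -0.6 0 0 0 -1" --pt "0.6 -0.6 0 0 0 -1" --pt "0.6 -0.6 0 0 0 -1"

```text
time_s: 1.1
tcp_pos: [0.349, 0.3885, 0.2477]
tcp_rot: [[0.916, 0.401, -0.001], [0.401, -0.916, -0.001], [-0.001, 0.0, -1.0]]
force: [-0.4, -0.2, -0.5]
finger_gap: 0.0854
```

Emit:
carry_out --pt "0.6 -0.6 0 0 0 -1" --pt "0.6 -0.6 0 0 0 -1" --pt "0.6 -0.6 0 0 0 -1" --pt "0.6 -0.6 0 0 0 -1" --pt "0.6 -0.6 0 0 0 -1"

```text
time_s: 1.52
tcp_pos: [0.424, 0.3136, 0.2477]
tcp_rot: [[0.996, -0.087, -0.001], [-0.087, -0.996, -0.001], [-0.001, 0.001, -1.0]]
force: [0.9, -0.1, 0.2]
finger_gap: 0.0848
```

Emit:
carry_out --pt "0.6 -0.6 0 0 0 -1" --pt "0.6 -0.6 0 0 0 -1" --pt "0.6 -0.6 0 0 0 -1" --pt "0.6 -0.6 0 0 0 -1" --pt "0.6 -0.6 0 0 0 -1"

```text
time_s: 1.93
tcp_pos: [0.4989, 0.2386, 0.2476]
tcp_rot: [[0.833, -0.554, -0.001], [-0.554, -0.833, -0.0], [-0.001, 0.001, -1.0]]
force: [0.6, 0.5, -0.1]
finger_gap: 0.0851
```

Emit:
carry_out --pt "0.4 -0.4 0 0 0 -1" --pt "0.4 -0.4 0 0 0 -1" --pt "0.2 -0.2 0 0 0 -0.7" --pt "0 0 0 0 0 0"

```text
time_s: 2.27
tcp_pos: [0.5244, 0.2132, 0.2476]
tcp_rot: [[0.656, -0.755, -0.001], [-0.755, -0.656, -0.001], [0.0, 0.001, -1.0]]
force: [0.2, 0.9, 0.3]
finger_gap: 0.0852
```

```bash
python3 - <<'E'
from h import *
s=status.state(); print(np.round(s['joints'],2),s['tcp_pos'],np.round(s['tcp_rot'],3))
snap('wrist','w1')
E
```

```text
[ 1.338e+01  1.083e+01  8.960e+01 -3.000e-02  7.962e+01  6.239e+01] [0.52443484 0.21322972 0.24761445] [[ 0.656 -0.755 -0.001]
 [-0.755 -0.656 -0.001]
 [ 0.     0.001 -1.   ]]
```

View pics/w1.png

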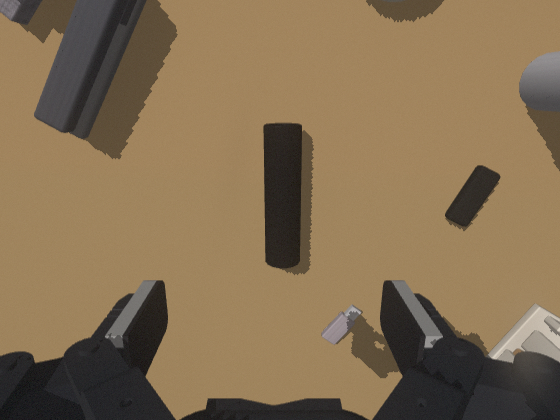

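Wrist view: the stick runs from (283,127) to (283,263), squarely between the jaws. Now to measure it exactly.

```bash
python3 - <<'E'
from h import *
im=cv2.imread('pics/w1.png',0); m=(im<55).astype(np.uint8); m[:100]=0;m[275:]=0;m[:,:240]=0;m[:,:]*=1;m[:,330:]=0
for r_ in (140,160,195,230,250):
    x=np.where(m[r_])[0]; print(r_,x.min(),x.max())
a=atz('w1',282.5,126,.018);b=atz('w1',282.5,264,.018)
print(a,b,np.linalg.norm(a-b),(a+b)/2,np.degrees(np.arctan2(*(a-b)[1::-1])))
E
```

```text
140 264 301
160 264 301
195 265 300
230 265 299
250 266 299
[0.56549308 0.23890329 0.018     ] [0.45927652 0.14525658 0.018     ] 0.14160389831450373 [0.5123848  0.19207993 0.018     ] 41.401280977322635
```

Emit:
carry_out --pt "0.14 -0.09 -1 0 0 0" --pt "0.13 -0.09 -1 0 0 0" --pt "0 0 -1 0 0 0" --pt "0 0 -1 0 0 0" --pt "0 0 -1 0 0 0" --hand 70

```text
time_s: 2.73
tcp_pos: [0.5296, 0.2107, 0.1221]
tcp_rot: [[0.661, -0.751, -0.0], [-0.751, -0.661, 0.0], [-0.0, 0.0, -1.0]]
force: [0.5, 0.3, -0.4]
finger_gap: 0.0702
```

Emit:
carry_out --pt "0 0 -1 0 0 0" --pt "0 0 -1 0 0 0" --pt "0 0 -1 0 0 0" --pt "0 0 -0.6 0 0 0" --pt "0 0 -0.3 0 0 0"

```text
time_s: 3.15
tcp_pos: [0.5274, 0.2102, 0.0228]
tcp_rot: [[0.66, -0.751, -0.006], [-0.751, -0.66, -0.001], [-0.003, 0.005, -1.0]]
force: [-0.3, 0.9, -0.3]
finger_gap: 0.0701
```

Emit:
carry_out --pt "0 0 0 0 0 0" --pt "0 0 0 0 0 0" --pt "0 0 0 0 0 0" --pt "0 0 0 0 0 0" --pt "0 0 0 0 0 0" --hand 20 --grip_force 40

```text
time_s: 3.57
tcp_pos: [0.5319, 0.2105, 0.0275]
tcp_rot: [[0.659, -0.752, 0.003], [-0.752, -0.659, 0.001], [0.002, -0.003, -1.0]]
force: [-0.2, 0.0, 2.6]
finger_gap: 0.0335
```

Emit:
carry_out --pt "0 0 0 0 0 0" --pt "0 0 0 0 0 0" --pt "0 0 0 0 0 0"

```text
time_s: 3.82
tcp_pos: [0.5319, 0.2105, 0.0275]
tcp_rot: [[0.659, -0.753, 0.003], [-0.753, -0.659, 0.001], [0.001, -0.003, -1.0]]
force: [-0.7, 0.3, 5.9]
finger_gap: 0.0336
```

Emit:
carry_out --pt "0 0 0.5 0 0 0" --pt "0 0 1 0 0 0" --pt "0 0 1 0 0 1" --pt "0 0 1 0 0 1" --pt "0 0 1 0 0 1"

```text
time_s: 4.23
tcp_pos: [0.5297, 0.2099, 0.1395]
tcp_rot: [[0.854, -0.52, -0.001], [-0.52, -0.854, -0.0], [-0.001, 0.001, -1.0]]
force: [1.2, -0.4, -1.0]
finger_gap: 0.0335
```

Emit:
carry_out --pt "0 0 1 0 0 1" --pt "0 0 1 0 0 1" --pt "0 0 0.5 0 0 1" --pt "0 0 0 0.97 -0.25 0" --pt "0 0 0 0.97 -0.25 0"

```text
time_s: 4.65
tcp_pos: [0.5316, 0.2116, 0.2037]
tcp_rot: [[0.969, -0.24, 0.055], [-0.246, -0.949, 0.197], [0.005, -0.205, -0.979]]
force: [0.3, -0.7, -0.9]
finger_gap: 0.0337
```

Emit:
carry_out --pt "0 0 0 0.97 -0.25 0" --pt "0 0 0 0.97 -0.25 0" --pt "0 0 0 0.97 -0.25 0" --pt "0 0 0 0.97 -0.25 0" --pt "0 0 0 0.97 -0.25 0"

```text
time_s: 5.07
tcp_pos: [0.5303, 0.2098, 0.202]
tcp_rot: [[0.968, -0.188, 0.164], [-0.249, -0.737, 0.628], [0.003, -0.649, -0.761]]
force: [-1.2, -0.6, -1.3]
finger_gap: 0.0337
```

```bash
python3 - <<'E'
from h import *
s=status.state(); print(np.round(s['joints'],2),s['tcp_pos'],np.round(s['tcp_rot'],3),s['finger_gap'],s['force'])
E
```

```text
[ -7.67   8.36 107.61  44.73  66.19 -12.95] [0.53032461 0.20978894 0.20197027] [[ 0.968 -0.188  0.164]
 [-0.249 -0.737  0.628]
 [ 0.003 -0.649 -0.761]] 0.033713084537097614 [-1.24708419 -0.58832627 -1.25318321]
```

Emit:
carry_out --pt "0 0 0 0.97 -0.25 0" --pt "0 0 0 0.97 -0.25 0" --pt "0 0 0 0.97 -0.25 0" --pt "0 0 0 0.97 -0.25 0" --pt "0 0 0 0.97 -0.25 0"

```text
time_s: 5.48
tcp_pos: [0.5305, 0.2094, 0.2017]
tcp_rot: [[0.968, -0.087, 0.235], [-0.25, -0.346, 0.904], [0.003, -0.934, -0.356]]
force: [0.0, 0.6, -1.2]
finger_gap: 0.0335
```

Emit:
carry_out --pt "0 0 0 0.97 -0.25 0" --pt "0 0 0 0.97 -0.25 0" --pt "0 0 0 0.97 -0.25 0" --pt "0 0 0 0.68 -0.18 0" --pt "0 0 0 0 0 0"

```text
time_s: 5.9
tcp_pos: [0.5294, 0.21, 0.198]
tcp_rot: [[0.968, -0.005, 0.25], [-0.25, 0.004, 0.968], [-0.006, -1.0, 0.003]]
force: [-0.3, -0.3, -1.9]
finger_gap: 0.0332
```

```bash
python3 - <<'E'
from h import *
s=status.state(); print(np.round(s['joints'],2),s['tcp_pos'],np.round(s['tcp_rot'],3),s['finger_gap'],s['force'])
snap('side','s2'); snap('wrist','w2')
a=cv2.imread('pics/s2.png');b=cv2.imread('pics/w2.png')
p=proj('s2',[s['tcp_pos']])[0].astype(int);print(p)
x,y=p; c=cv2.resize(a[max(y-90,0):y+90,x-90:x+90],(420,420),interpolation=3)
cv2.imwrite('pics/c2.png',np.hstack([c,cv2.resize(b,(380,285))[:, :] if 0 else cv2.copyMakeBorder(cv2.resize(b,(380,285)),0,135,0,0,0)]))
E
```

```text
[-20.68  33.3  112.41  84.94  93.63 -55.53] [0.52939052 0.20999794 0.19803752] [[ 0.968 -0.005  0.25 ]
 [-0.25   0.004  0.968]
 [-0.006 -1.     0.003]] 0.03323684188532061 [-0.26237025 -0.26467325 -1.89967947]
[238 151]
```

View pics/c2.png

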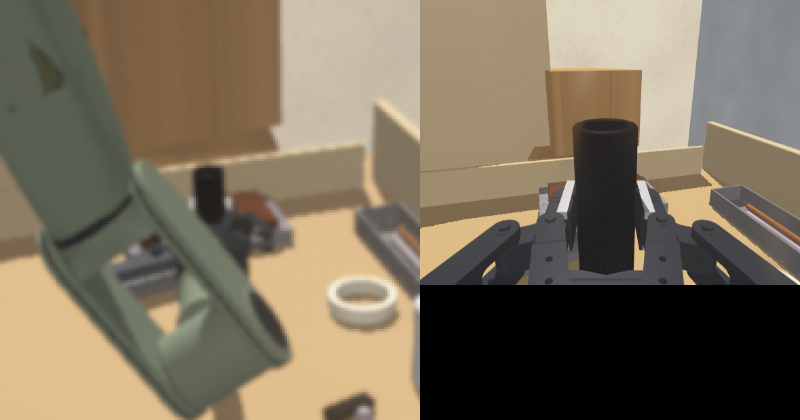

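The stick is held upright in the jaws: vertical in the side crop, and the wrist view shows the bore rim at the top. Before lowering, I'll check how low the wrist housing hangs.

```bash
python3 - <<'E'
from h import *
o,d=ray('s2',229,240)
for y in(-.1,-.05,0,.05,.1): print((o+d*(y-o[1])/d[1]).round(3))
print(proj('s2',[[.53-.25*L,.21-.968*L,.2] for L in(.1,.15,.2,.25,.3)]).round())
E
```

```text
[ 0.419 -0.1    0.146]
[ 0.431 -0.05   0.109]
[0.442 0.    0.072]
[0.453 0.05  0.036]
[ 0.464  0.1   -0.001]
[[239. 168.]
 [240. 178.]
 [240. 188.]
 [241. 199.]
 [242. 211.]]
```

View pics/s2.png

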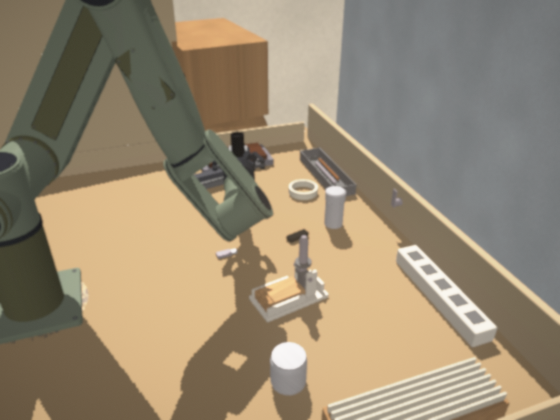

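```bash
cat > kin.py <<'E'
import numpy as np
from scipy.spatial.transform import Rotation as R
from scipy.optimize import least_squares
def fk(p,q):
    h,a,L2,L3,e,o0,o5,L,o6=p; q=np.radians(q); B=R.from_euler('z',q[0]); 
    A2=B*R.from_euler('y',q[1]); A3=A2*R.from_euler('y',q[2]); A4=A3*R.from_euler('z',q[3]); A5=A4*R.from_euler('y',q[4])
    sh=np.array([0,0,h])+B.apply([a,o0,0]); el=sh+A2.apply([0,0,L2]); w=el+A3.apply([e,0,L3]); hub=w+A4.apply([0,o5,0]); return hub+A5.apply([o6,0,L]),A5.apply([0,0,1]),w,hub,el
Q=np.array([[61.163,11.837,88.321,0,79.842],[55.33,12.45,88.33,11.49,82.31],[13.38,10.83,89.6,-.03,79.62],[-7.67,8.36,107.61,44.73,66.19],[-20.68,33.3,112.41,84.94,93.63]])
T=np.array([[.199,.54,.248],[.197,.5402,.2484],[.5244,.2132,.2476],[.5303,.2098,.202],[.5294,.21,.198]])
def fit():
    return least_squares(lambda p:np.r_[np.concatenate([fk(p,q)[0]-t for q,t in zip(Q,T)]),(p-[.4,0,.4,.4,0,0,.086,.3,0])*.003],[.4,0,.4,.4,0,0,.086,.3,0])
E
python3 - <<'E'
from kin import *
s=fit();print(s.x.round(3),s.fun.round(4)[:15])
for q in Q[[0,4]]: print([v.round(3) for v in fk(s.x,q)])
E
```

```text
[ 0.283 -0.001  0.456  0.5    0.095  0.086  0.     0.299 -0.   ] [-0.0002 -0.0003  0.0002  0.0001  0.0001 -0.0001  0.0002  0.     -0.0001
 -0.      0.      0.     -0.     -0.     -0.    ]
[array([0.199, 0.54 , 0.248]), array([ 0.,  0., -1.]), array([0.199, 0.539, 0.548]), array([0.199, 0.539, 0.548]), array([-0.03 ,  0.122,  0.729])]
[array([0.529, 0.21 , 0.198]), array([0.25 , 0.968, 0.003]), array([ 0.454, -0.08 ,  0.197]), array([ 0.454, -0.08 ,  0.197]), array([ 0.264, -0.008,  0.664])]
```

The fitted kinematics are accurate to under 1 mm. The wrist centre is at (0.454, −0.08) and I'll shift y by +0.04 to keep the fork clear of the cradle. Then I lower the stick to the floor.

Emit:
carry_out --pt "0 0.8 -0.5 0 0 0" --pt "0 0.8 -0.8 0 0 0" --pt "0 0 -0.8 0 0 0" --pt "0 0 -0.8 0 0 0" --pt "0 0 -0.6 0 0 0"

```text
time_s: 6.42
tcp_pos: [0.5308, 0.2507, 0.1135]
tcp_rot: [[0.969, 0.004, 0.248], [-0.248, -0.001, 0.969], [0.004, -1.0, -0.0]]
force: [-0.1, 0.1, -1.6]
finger_gap: 0.0338
```

Emit:
carry_out --pt "0 0 -0.2 0 0 0" --pt "0 0 -0.1 0 0 0" --pt "0 0 0 0 0 0"

```text
time_s: 6.67
tcp_pos: [0.531, 0.25, 0.1067]
tcp_rot: [[0.968, 0.003, 0.249], [-0.249, 0.001, 0.968], [0.003, -1.0, 0.002]]
force: [0.0, -0.4, -2.3]
finger_gap: 0.0334
```

Emit:
carry_out --pt "0 0 -0.1 0 0 0" --pt "0 0 -0.1 0 0 0" --pt "0 0 0 0 0 0"

```text
time_s: 6.92
tcp_pos: [0.5307, 0.25, 0.1012]
tcp_rot: [[0.968, 0.002, 0.25], [-0.25, 0.001, 0.968], [0.002, -1.0, 0.002]]
force: [-1.0, 0.0, -1.5]
finger_gap: 0.0333
```

Emit:
carry_out --pt "0 0 -0.1 0 0 0" --pt "0 0 0 0 0 0"

```text
time_s: 7.08
tcp_pos: [0.5305, 0.25, 0.0982]
tcp_rot: [[0.968, 0.001, 0.25], [-0.25, 0.002, 0.968], [0.001, -1.0, 0.002]]
force: [1.3, -0.1, -0.7]
finger_gap: 0.0333
```

Emit:
carry_out --pt "0 0 -0.1 0 0 0" --pt "0 0 0 0 0 0"

```text
time_s: 7.25
tcp_pos: [0.5304, 0.2501, 0.0954]
tcp_rot: [[0.968, 0.001, 0.25], [-0.25, 0.002, 0.968], [0.0, -1.0, 0.002]]
force: [-0.1, -0.6, -0.6]
finger_gap: 0.0338
```

Emit:
carry_out --pt "0 0 -0.06 0 0 0" --pt "0 0 0 0 0 0"

```text
time_s: 7.42
tcp_pos: [0.5304, 0.2501, 0.0941]
tcp_rot: [[0.968, 0.001, 0.25], [-0.25, 0.002, 0.968], [0.0, -1.0, 0.002]]
force: [0.3, -0.7, -0.3]
finger_gap: 0.0339
```

Emit:
carry_out --pt "0 0 -0.06 0 0 0" --pt "0 0 0 0 0 0"

```text
time_s: 7.58
tcp_pos: [0.5305, 0.25, 0.0939]
tcp_rot: [[0.968, 0.002, 0.249], [-0.249, 0.005, 0.968], [0.001, -1.0, 0.005]]
force: [0.0, -0.8, 4.7]
finger_gap: 0.0335
```

Contact at 4.7 N with the stick standing. Release.

Emit:
carry_out --pt "0 0 0 0 0 0" --pt "0 0 0 0 0 0" --pt "0 0 0 0 0 0" --pt "0 0 0 0 0 0" --pt "0 0 0 0 0 0" --hand 70

```text
time_s: 8.0
tcp_pos: [0.5304, 0.2501, 0.0926]
tcp_rot: [[0.968, 0.001, 0.25], [-0.25, 0.002, 0.968], [0.001, -1.0, 0.002]]
force: [-0.3, -0.5, -0.5]
finger_gap: 0.07
```

Emit:
carry_out --pt "-0.1 -0.4 0 0 0 0" --pt "-0.1 -0.4 0 0 0 0" --pt "-0.1 -0.4 0.1 0 0 0" --pt "-0.1 -0.4 0.4 0 0 0" --pt "0 0 0.6 0 0 0"

```text
time_s: 8.42
tcp_pos: [0.5206, 0.2076, 0.1198]
tcp_rot: [[0.968, -0.001, 0.253], [-0.253, 0.002, 0.968], [-0.002, -1.0, 0.002]]
force: [0.2, -0.9, 0.4]
finger_gap: 0.0699
```

Emit:
carry_out --pt "0 0 1 0 0 0" --pt "0 0 1 0 0 0" --pt "0 0 1 0 0 0" --pt "0 0 1 0 0 0" --pt "0 0 0 0 0 0"

```text
time_s: 8.83
tcp_pos: [0.5217, 0.2085, 0.2246]
tcp_rot: [[0.968, 0.009, 0.251], [-0.251, 0.001, 0.968], [0.009, -1.0, 0.003]]
force: [-0.2, 0.2, -0.7]
finger_gap: 0.0697
```

```bash
python3 - <<'E'
from h import *
s=status.state(); print(np.round(s['joints'],2),s['tcp_pos'])
snap('top','t3'); snap('side','s3')
t=cv2.imread('pics/t3.png');a=cv2.imread('pics/s3.png')
print(proj('t3',[[.533,.26,0],[.533,.26,.14]]),proj('s3',[[.533,.26,0],[.533,.26,.14]]))
cv2.imwrite('pics/c3.png',np.hstack([cv2.resize(t[180:280,150:250],(400,400)),cv2.resize(a[100:250,170:320],(400,400))]))
E
```

```text
[-21.22  29.17 114.03  84.76  94.16 -53.88] [0.52171231 0.20848381 0.22464283]
[[203.35020148 230.05855723]
 [196.44055337 226.35474892]] [[237.69174051 205.07680908]
 [235.59410173 162.56771764]]
```

View pics/c3.png

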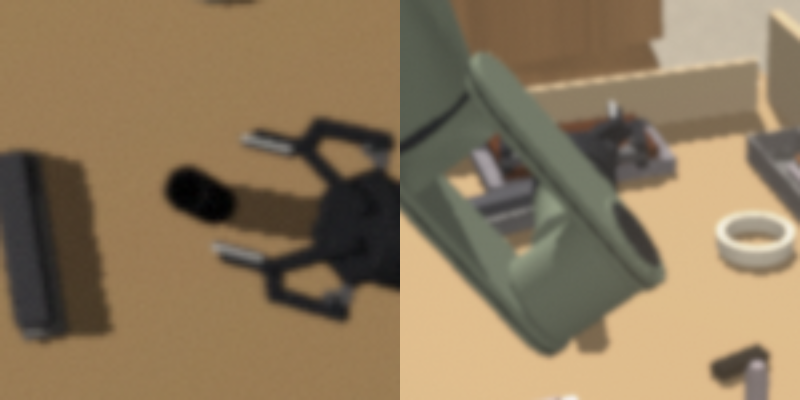

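The stick stands upright at about (0.532, 0.259): top-crop end centres (186,190) and (212,203) match the prediction. Now I rise and turn the tool back to pointing down over the stick.

Emit:
carry_out --pt "0 0 1 0 0 0" --pt "0 0 1 0 0 0" --pt "0 0 1 -0.97 0.25 0" --pt "0 0 0 -0.97 0.25 0" --pt "0 0 0 -0.97 0.25 0"

```text
time_s: 9.35
tcp_pos: [0.5206, 0.2088, 0.2946]
tcp_rot: [[0.968, -0.075, 0.24], [-0.251, -0.29, 0.924], [0.0, -0.954, -0.299]]
force: [0.3, 0.5, 0.7]
finger_gap: 0.0697
```

Emit:
carry_out --pt "0 0 0 -0.97 0.25 0" --pt "0 0 0 -0.97 0.25 0" --pt "0 0 0 -0.97 0.25 0" --pt "0 0 0 -0.97 0.25 0" --pt "0 0 0 -0.97 0.25 0"

```text
time_s: 9.77
tcp_pos: [0.5202, 0.2088, 0.2939]
tcp_rot: [[0.968, -0.182, 0.173], [-0.251, -0.698, 0.671], [-0.001, -0.693, -0.721]]
force: [0.1, 0.5, -0.2]
finger_gap: 0.0703
```

Emit:
carry_out --pt "0 0 0 -0.97 0.25 0" --pt "0 0 0 -0.97 0.25 0" --pt "0 0 0 -0.97 0.25 0" --pt "0.1 0.5 0 -0.97 0.25 0" --pt "0.1 0.5 0 -0.97 0.25 0"

```text
time_s: 10.18
tcp_pos: [0.5257, 0.2337, 0.2942]
tcp_rot: [[0.968, -0.243, 0.065], [-0.252, -0.934, 0.253], [-0.001, -0.261, -0.965]]
force: [-0.1, 0.4, -0.2]
finger_gap: 0.0702
```

Emit:
carry_out --pt "0.1 0.5 0 -0.97 0.25 0" --pt "0.1 0.5 0 -0.97 0.25 0" --pt "0 0 0 -0.68 0.18 0" --pt "0 0 0 0 0 0" --pt "0 0 0 0 0 0"

```text
time_s: 10.6
tcp_pos: [0.53, 0.2602, 0.2929]
tcp_rot: [[0.969, -0.247, -0.004], [-0.247, -0.969, -0.001], [-0.004, 0.002, -1.0]]
force: [-0.3, 0.1, 0.6]
finger_gap: 0.0703
```

```bash
python3 - <<'E'
from h import *
s=status.state(); print(np.round(s['joints'],2),s['tcp_pos'],np.round(s['tcp_rot'],3))
snap('wrist','w4'); print(proj('w4',[[.533,.259,0],[.533,.259,.14]]))
E
```

```text
[1.773e+01 1.210e+01 8.271e+01 5.000e-02 8.542e+01 3.205e+01] [0.52998909 0.26023364 0.29288599] [[ 0.969 -0.247 -0.004]
 [-0.247 -0.969 -0.001]
 [-0.004  0.002 -1.   ]]
[[277.95960012 164.89729347]
 [279.40954102 198.75758811]]
```

View pics/w4.png

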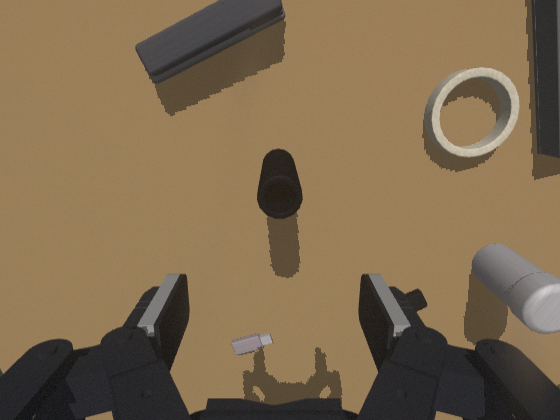

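Wrist view: the stick's top ring is centred near (280,196) with the eraser, nano and tape undisturbed.

```bash
python3 - <<'E'
from h import *
for p in((258,195),(302,195),(280,196),(280,218)): print(atz('w4',*p,.14).round(4))
E
```

```text
[0.5177 0.266  0.14  ]
[0.5507 0.2576 0.14  ]
[0.534 0.261 0.14 ]
[0.5296 0.2436 0.14  ]
```

Emit:
carry_out --pt "0.16 0.03 -1 0 0 0" --pt "0 0 -1 0 0 0" --pt "0 0 -1 0 0 0" --pt "0 0 -1 0 0 0" --pt "0 0 -1 0 0 0"

```text
time_s: 11.07
tcp_pos: [0.5341, 0.2586, 0.1688]
tcp_rot: [[0.968, -0.252, -0.001], [-0.252, -0.968, 0.001], [-0.001, -0.0, -1.0]]
force: [0.0, 0.4, 0.7]
finger_gap: 0.07
```

Emit:
carry_out --pt "0 0 -1 0 0 0" --pt "0 0 -0.8 0 0 0" --pt "0 0 -0.4 0 0 0" --pt "0 0 0 0 0 0" --pt "0 0 0 0 0 0"

```text
time_s: 11.48
tcp_pos: [0.5345, 0.2596, 0.1152]
tcp_rot: [[0.968, -0.251, -0.001], [-0.251, -0.968, 0.0], [-0.001, 0.0, -1.0]]
force: [0.7, 0.4, 0.7]
finger_gap: 0.0702
```

Emit:
carry_out --pt "0 0 0 0 0 0" --pt "0 0 0 0 0 0" --pt "0 0 0 0 0 0" --pt "0 0 0 0 0 0" --pt "0 0 0 0 0 0" --hand 20 --grip_force 40

```text
time_s: 11.9
tcp_pos: [0.5353, 0.2613, 0.1172]
tcp_rot: [[0.969, -0.249, 0.002], [-0.249, -0.969, 0.001], [0.002, -0.002, -1.0]]
force: [-1.7, -0.2, 6.8]
finger_gap: 0.0343
```

Emit:
carry_out --pt "0 0 0 0 0 0" --pt "0 0 0 0 0 0"

```text
time_s: 12.07
tcp_pos: [0.5353, 0.2614, 0.1172]
tcp_rot: [[0.969, -0.249, 0.002], [-0.249, -0.969, 0.001], [0.002, -0.001, -1.0]]
force: [-1.4, -0.5, 6.6]
finger_gap: 0.034
```

Gripped. I'll lift it, yaw it to the cradle's axis, and stop short of the stub to measure it.

Emit:
carry_out --pt "0 0 0.5 0 0 0" --pt "0 0 1 0 0 0" --pt "0 0 1 0 0 0" --pt "0 0 1 0 0 0" --pt "0 0 1 0 0 0"

```text
time_s: 12.48
tcp_pos: [0.5341, 0.2608, 0.2293]
tcp_rot: [[0.969, -0.249, -0.0], [-0.249, -0.969, 0.0], [-0.0, 0.0, -1.0]]
force: [0.0, -0.3, 0.0]
finger_gap: 0.0341
```

Emit:
carry_out --pt "0 0 1 0 0 0" --pt "0 0 1 0 0 0" --pt "0 0 1 0 0 0" --pt "0 -0.5 0.5 0 0 -1" --pt "0 -0.8 0 0 0 -1"

```text
time_s: 12.9
tcp_pos: [0.5361, 0.23, 0.3208]
tcp_rot: [[0.899, -0.438, 0.008], [-0.438, -0.899, 0.003], [0.006, -0.007, -1.0]]
force: [1.0, -0.2, -0.2]
finger_gap: 0.0343
```

Emit:
carry_out --pt "0 -1 0 0 0 -1" --pt "0 -1 0 0 0 -1" --pt "0 -1 0 0 0 -1" --pt "0 -1 0 0 0 -1" --pt "0 -1 0 0 0 -1"

```text
time_s: 13.32
tcp_pos: [0.534, 0.1023, 0.3157]
tcp_rot: [[0.577, -0.817, 0.0], [-0.817, -0.577, 0.0], [-0.0, -0.0, -1.0]]
force: [-0.1, -0.2, -0.5]
finger_gap: 0.0344
```

Emit:
carry_out --pt "0 -1 0 0 0 -1" --pt "0 -1 0 0 0 -1" --pt "0 -1 0 0 0 -1" --pt "0 -1 0 0 0 -1" --pt "0 -1 0 0 0 -0.3"

```text
time_s: 13.73
tcp_pos: [0.534, -0.0228, 0.3158]
tcp_rot: [[0.185, -0.983, 0.0], [-0.983, -0.185, 0.0], [-0.0, -0.0, -1.0]]
force: [0.1, 0.2, -1.3]
finger_gap: 0.0341
```

Emit:
carry_out --pt "0 -1 0 0 0 0" --pt "0 -0.8 0 0 0 0" --pt "0 -0.4 0 0 0 0" --pt "0 0 0 0 0 0" --pt "0 0 0 0 0 0"

```text
time_s: 14.15
tcp_pos: [0.5343, -0.0764, 0.3154]
tcp_rot: [[0.187, -0.982, -0.0], [-0.982, -0.187, 0.001], [-0.001, -0.0, -1.0]]
force: [-0.2, 0.0, -0.5]
finger_gap: 0.0342
```

```bash
python3 - <<'E'
from h import *
s=status.state(); print(np.round(s['joints'],2),s['tcp_pos'],np.round(s['tcp_rot'],3),s['finger_gap'])
snap('wrist','w5'); print(proj('w5',[[.567,-.1595,.093],[.567,-.1595,.159]]))
E
```

```text
[-1.736e+01  4.950e+00  8.822e+01  7.000e-02  8.686e+01  6.183e+01] [ 0.53432476 -0.07636462  0.3154102 ] [[ 0.187 -0.982 -0.   ]
 [-0.982 -0.187  0.001]
 [-0.001 -0.    -1.   ]] 0.034245665075169886
[[368.01401343 160.59520017]
 [388.58376992 175.536992  ]]
```

View pics/w5.png

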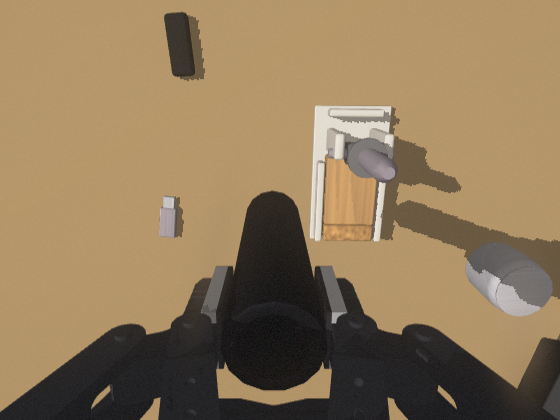

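```bash
python3 - <<'E'
from h import *
a=cv2.imread('pics/w5.png')
a=cv2.convertScaleAbs(a,alpha=1.6,beta=20)
cv2.imwrite('pics/c5.png',np.hstack([cv2.resize(a[95:195,340:440],(500,500),interpolation=2),cv2.resize(a[175:295,225:325],(250,300),interpolation=2) if 0 else cv2.copyMakeBorder(cv2.resize(cv2.convertScaleAbs(a[175:275,220:320],alpha=2.5),(300,300)),0,200,0,0,0)]))
s=np.load('pics/w5.npz')
T=np.array([.5343,-.0764,.3154])
th=np.linspace(0,6.28,13)
for z in(.117,):
    q=proj('w5',[T+[.018*np.cos(t),.018*np.sin(t),-z] for t in th]); print(q.min(0),q.max(0),proj('w5',[T-[0,0,z]]))
print([atz('w5',*p,.01).round(4) for p in((316,106),(392,106))],atz('w5',388.5,172.5,.159))
E
```

```text
[248.96105295 186.40986845] [300.61330628 235.64346527] [[274.89420564 211.55124605]]
[array([ 0.605, -0.11 ,  0.01 ]), array([ 0.6208, -0.1931,  0.01  ])] [ 0.56928301 -0.15877179  0.159     ]
```

View pics/c5.png

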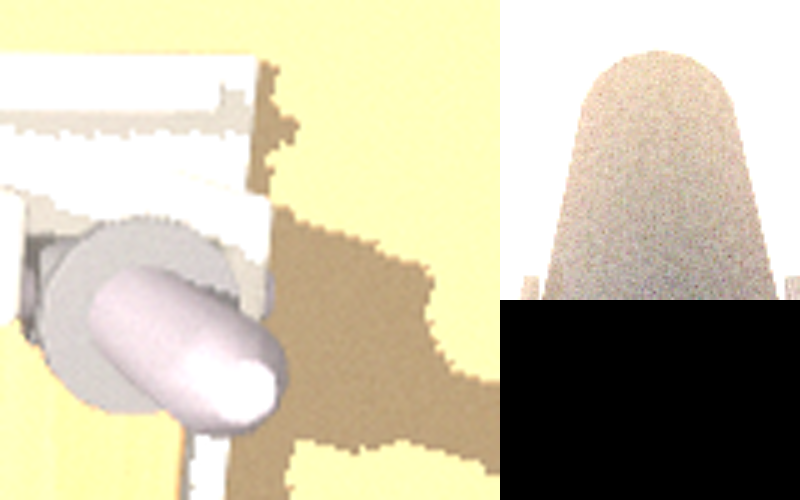

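The crop puts the stub tip at (389.4,173) and the collar centre at (367.8,157.8). The stick's bottom end is centred at about (272.5,216.8). Differencing these within one image cancels most of the calibration bias.

```bash
python3 - <<'E'
from h import *
tip=atz('w5',389.4,173,.159);col=atz('w5',367.8,157.8,.093);b=atz('w5',272.5,216.8,.198)
print(tip,col,b,'move',tip-b,col-b, 'b-tcp',b-[.5343,-.0764,.198])
print(proj('w5',[[.5343,-.0764,z] for z in(.19,.198,.206)]))
b2=[atz('w5',272.5,191.7,.198),atz('w5',246.7,216,.198),atz('w5',298.3,216,.198)];print(b2,np.linalg.norm(b2[1]-b2[2]))
E
```

```text
[ 0.56903557 -0.15956108  0.159     ] [ 0.56951371 -0.15860977  0.093     ] [ 0.53013897 -0.0755196   0.198     ] move [ 0.0388966  -0.08404148 -0.039     ] [ 0.03937474 -0.08309017 -0.105     ] b-tcp [-0.00416103  0.0008804   0.        ]
[[274.86398841 207.92476054]
 [274.89272384 211.37340865]
 [274.92322502 215.03397133]]
[array([ 0.54766809, -0.07219738,  0.198     ]), array([ 0.52738321, -0.05797206,  0.198     ]), array([ 0.53403504, -0.09284827,  0.198     ])] 0.03550488140510343
```

Emit:
carry_out --pt "0.3 -0.7 0 0.04 -0.2 0" --pt "0.5 -1 0 0 0 0" --pt "0.4 -1 0 0 0 0" --pt "0.26 -0.67 0 0 0 0" --pt "0 0 0 0 0 0"

```text
time_s: 14.62
tcp_pos: [0.572, -0.1625, 0.315]
tcp_rot: [[0.187, -0.982, 0.02], [-0.982, -0.187, 0.003], [0.001, -0.021, -1.0]]
force: [0.0, 0.7, -1.2]
finger_gap: 0.0344
```

Emit:
carry_out --pt "0 0 -0.5 0 0 0" --pt "0 0 -0.5 0 0 0" --pt "0 0 -0.3 0 0 0" --pt "0 0 0 0 0 0" --pt "0 0 0 0 0 0"

```text
time_s: 15.03
tcp_pos: [0.5701, -0.1595, 0.2812]
tcp_rot: [[0.189, -0.982, 0.017], [-0.982, -0.189, 0.006], [-0.003, -0.018, -1.0]]
force: [0.2, -0.0, -1.2]
finger_gap: 0.0343
```

Emit:
carry_out --pt "0 0 -0.2 0 0 0" --pt "0 0 -0.2 0 0 0" --pt "0 0 0 0 0 0"

```text
time_s: 15.28
tcp_pos: [0.5705, -0.1606, 0.2718]
tcp_rot: [[0.188, -0.982, 0.019], [-0.982, -0.188, 0.005], [-0.001, -0.019, -1.0]]
force: [0.2, 0.2, -1.4]
finger_gap: 0.034
```

Emit:
carry_out --pt "0 0 -0.2 0 0 0" --pt "0 0 -0.2 0 0 0" --pt "0 0 0 0 0 0"

```text
time_s: 15.53
tcp_pos: [0.5703, -0.1607, 0.2614]
tcp_rot: [[0.188, -0.982, 0.018], [-0.982, -0.188, 0.005], [-0.002, -0.019, -1.0]]
force: [0.4, 0.2, -1.0]
finger_gap: 0.0345
```

Emit:
carry_out --pt "0 0 -0.3 0 0 0" --pt "0 0 -0.3 0 0 0" --pt "0 0 0 0 0 0"

```text
time_s: 15.78
tcp_pos: [0.5698, -0.1605, 0.2454]
tcp_rot: [[0.188, -0.982, 0.016], [-0.982, -0.188, 0.006], [-0.003, -0.017, -1.0]]
force: [-0.0, 0.1, -1.6]
finger_gap: 0.034
```

Emit:
carry_out --pt "0 0 -0.3 0 0 0" --pt "0 0 -0.3 0 0 0" --pt "0 0 0 0 0 0"

```text
time_s: 16.03
tcp_pos: [0.5698, -0.1604, 0.2305]
tcp_rot: [[0.188, -0.982, 0.017], [-0.982, -0.188, 0.006], [-0.003, -0.017, -1.0]]
force: [-0.3, -0.6, -2.2]
finger_gap: 0.0339
```

Emit:
carry_out --pt "0 0 -0.3 0 0 0" --pt "0 0 -0.2 0 0 0" --pt "0 0 0 0 0 0"

```text
time_s: 16.28
tcp_pos: [0.5701, -0.1606, 0.2186]
tcp_rot: [[0.188, -0.982, 0.017], [-0.982, -0.188, 0.006], [-0.002, -0.018, -1.0]]
force: [-0.5, -0.0, -1.5]
finger_gap: 0.0342
```

Emit:
carry_out --pt "0 0 -0.2 0 0 0" --pt "0 0 -0.08 0 0 0" --pt "0 0 0 0 0 0"

```text
time_s: 16.53
tcp_pos: [0.5706, -0.1608, 0.2126]
tcp_rot: [[0.188, -0.982, 0.019], [-0.982, -0.188, 0.005], [-0.001, -0.019, -1.0]]
force: [-0.1, -0.3, -1.2]
finger_gap: 0.0345
```

Emit:
carry_out --pt "0 0 -0.08 0 0 0" --pt "0 0 0 0 0 0"

```text
time_s: 16.7
tcp_pos: [0.5709, -0.1609, 0.2112]
tcp_rot: [[0.188, -0.982, 0.02], [-0.982, -0.188, 0.004], [-0.001, -0.02, -1.0]]
force: [0.2, -0.0, -1.4]
finger_gap: 0.0343
```

Emit:
carry_out --pt "0 0 -0.08 0 0 0" --pt "0 0 0 0 0 0"

```text
time_s: 16.87
tcp_pos: [0.5714, -0.161, 0.2104]
tcp_rot: [[0.188, -0.982, 0.021], [-0.982, -0.188, 0.004], [0.0, -0.022, -1.0]]
force: [-0.6, 0.6, 2.7]
finger_gap: 0.0339
```

The stick is seated: contact came at TCP z 0.2104 against an expected 0.210. Now I push along the arc about the pivot, turning the tool with it.

Emit:
carry_out --pt "0.38 0.07 -0.01 -0.12 0.64 0" --pt "0.38 0.07 -0.04 -0.12 0.64 0" --pt "0.37 0.07 -0.06 -0.12 0.64 0" --pt "0 0 0 0 0 0" --grip_force 60

```text
time_s: 17.2
tcp_pos: [0.6007, -0.1553, 0.2071]
tcp_rot: [[0.189, -0.966, -0.175], [-0.982, -0.187, -0.033], [-0.001, 0.178, -0.984]]
force: [-5.8, -0.4, 6.4]
finger_gap: 0.0343
```

Emit:
carry_out --pt "0.37 0.07 -0.09 -0.12 0.64 0" --pt "0.36 0.07 -0.11 -0.12 0.64 0" --pt "0.36 0.07 -0.13 -0.12 0.64 0" --pt "0 0 0 0 0 0"

```text
time_s: 17.53
tcp_pos: [0.6283, -0.1497, 0.1983]
tcp_rot: [[0.189, -0.914, -0.359], [-0.982, -0.177, -0.067], [-0.002, 0.365, -0.931]]
force: [-5.6, 0.9, 2.7]
finger_gap: 0.0337
```

Emit:
carry_out --pt "0.35 0.07 -0.16 -0.12 0.64 0" --pt "0.34 0.06 -0.18 -0.12 0.64 0" --pt "0.32 0.06 -0.2 -0.12 0.64 0" --pt "0 0 0 0 0 0"

```text
time_s: 17.87
tcp_pos: [0.6533, -0.1448, 0.1845]
tcp_rot: [[0.188, -0.827, -0.53], [-0.982, -0.16, -0.1], [-0.002, 0.54, -0.842]]
force: [-5.1, 0.2, 3.2]
finger_gap: 0.034
```

Emit:
carry_out --pt "0.31 0.06 -0.22 -0.12 0.64 0" --pt "0 0 0 0 0 0"

```text
time_s: 18.03
tcp_pos: [0.6609, -0.1432, 0.1788]
tcp_rot: [[0.188, -0.791, -0.582], [-0.982, -0.153, -0.11], [-0.002, 0.592, -0.806]]
force: [-4.4, -0.1, 1.6]
finger_gap: 0.034
```

Emit:
carry_out --pt "0.15 0.03 -0.12 -0.06 0.32 0" --pt "0 0 0 0 0 0"

```text
time_s: 18.2
tcp_pos: [0.6639, -0.1427, 0.1762]
tcp_rot: [[0.188, -0.773, -0.606], [-0.982, -0.15, -0.113], [-0.003, 0.617, -0.787]]
force: [-3.9, 0.7, 3.6]
finger_gap: 0.0338
```

Emit:
carry_out --pt "0.15 0.03 -0.12 -0.06 0.32 0" --pt "0 0 0 0 0 0"

```text
time_s: 18.37
tcp_pos: [0.6674, -0.142, 0.1731]
tcp_rot: [[0.187, -0.753, -0.631], [-0.982, -0.146, -0.118], [-0.003, 0.642, -0.767]]
force: [-2.7, 0.4, 3.4]
finger_gap: 0.0334
```

```bash
python3 - <<'E'
from h import *
s=status.state(); print(np.round(s['joints'],2),s['tcp_pos'],s['moment'],s['force'])
snap('side','s6');snap('top','t6')
a=cv2.imread('pics/s6.png');t=cv2.imread('pics/t6.png')
cv2.imwrite('pics/c6.png',np.hstack([cv2.resize(t[180:270,300:390],(400,400),interpolation=3),cv2.resize(a[200:320,240:360],(400,400),interpolation=3)]))
E
```

```text
[-12.85  54.6   41.18 -17.24 120.6   62.36] [ 0.66739958 -0.14202246  0.17309592] [ 0.24253586  0.28873006 -0.29100394] [-2.70969975  0.4219488   3.37640349]
```

Emit:
carry_out --pt "0.15 0.03 -0.13 -0.03 0.16 0" --pt "0 0 0 0 0 0"

```text
time_s: 18.63
tcp_pos: [0.6696, -0.1419, 0.1719]
tcp_rot: [[0.185, -0.74, -0.646], [-0.983, -0.142, -0.119], [-0.003, 0.657, -0.754]]
force: [-6.5, 0.3, 6.9]
finger_gap: 0.0339
```

Emit:
carry_out --pt "0.15 0.03 -0.13 -0.03 0.16 0" --pt "0 0 0 0 0 0"

```text
time_s: 18.8
tcp_pos: [0.6715, -0.1416, 0.1707]
tcp_rot: [[0.182, -0.726, -0.663], [-0.983, -0.136, -0.121], [-0.003, 0.674, -0.738]]
force: [-16.5, 0.2, 12.5]
finger_gap: 0.0339
```

```bash
python3 - <<'E'
from h import *
s=status.state(); print(s['tcp_pos'],s['moment'],s['force'])
snap('side','s7');snap('top','t7')
a=cv2.imread('pics/s7.png');t=cv2.imread('pics/t7.png')
cv2.imwrite('pics/c7.png',np.hstack([cv2.resize(t[180:270,300:390],(400,400),interpolation=3),cv2.resize(a[200:320,240:360],(400,400),interpolation=3)]))
E
```

```text
[ 0.67145758 -0.14161232  0.17068402] [-0.01233027  2.31817405 -0.38921498] [-16.49440913   0.16242247  12.51901053]
```

View pics/c7.png

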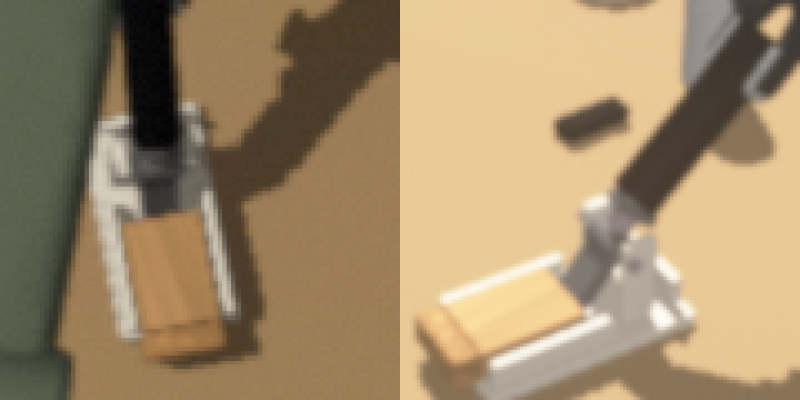

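The push force rose to about 20 N, so the stop is reached. The images show the drive sticking out of the front and the stick on the leaning collar. Now I retrace the arc back.

Emit:
carry_out --pt "-0.3 -0.06 0.26 0.06 -0.32 0" --pt "-0.3 -0.06 0.24 0.12 -0.64 0" --pt "-0.31 -0.06 0.22 0.12 -0.64 0" --pt "-0.32 -0.06 0.2 0.12 -0.64 0" --pt "-0.34 -0.06 0.18 0.12 -0.64 0"

```text
time_s: 19.32
tcp_pos: [0.635, -0.148, 0.1955]
tcp_rot: [[0.187, -0.892, -0.41], [-0.982, -0.171, -0.076], [-0.003, 0.417, -0.909]]
force: [-1.4, 2.6, 3.1]
finger_gap: 0.0336
```

Emit:
carry_out --pt "-0.35 -0.07 0.16 0.12 -0.64 0" --pt "-0.36 -0.07 0.13 0.12 -0.64 0" --pt "-0.36 -0.07 0.11 0.12 -0.64 0" --pt "-0.37 -0.07 0.09 0.12 -0.64 0" --pt "0 0 0 0 0 0"

```text
time_s: 19.73
tcp_pos: [0.5971, -0.1552, 0.2084]
tcp_rot: [[0.186, -0.968, -0.167], [-0.983, -0.184, -0.029], [-0.002, 0.169, -0.986]]
force: [-0.7, 2.8, 2.3]
finger_gap: 0.0338
```

Emit:
carry_out --pt "-0.37 -0.07 0.06 0.12 -0.64 0" --pt "-0.38 -0.07 0.04 0.12 -0.64 0" --pt "-0.38 -0.07 0.01 0.12 -0.64 0" --pt "0 0 0 0 0 0" --pt "0 0 0 0 0 0"

```text
time_s: 20.15
tcp_pos: [0.571, -0.1607, 0.2099]
tcp_rot: [[0.187, -0.982, 0.02], [-0.982, -0.187, 0.005], [-0.001, -0.021, -1.0]]
force: [-0.3, 2.6, 3.0]
finger_gap: 0.0339
```

```bash
python3 - <<'E'
from h import *
s=status.state(); print(s['tcp_pos'],s['tcp_rot'].round(3) if hasattr(s['tcp_rot'],'round') else s['tcp_rot'],s['moment'],s['force'])
E
```

```text
[ 0.57101885 -0.16066252  0.20985974] [[ 0.187 -0.982  0.02 ]
 [-0.982 -0.187  0.005]
 [-0.001 -0.021 -1.   ]] [ 0.72012014 -0.05484922  0.02351845] [-0.34069576  2.563244    2.98050698]
```

Emit:
carry_out --pt "0 0 0 0 0 0" --pt "0 0 0 0 0 0" --pt "0 0 0 0 0 0" --pt "0 0 0 0 0 0" --pt "0 0 0 0 0 0" --hand 75

```text
time_s: 20.57
tcp_pos: [0.5712, -0.161, 0.2088]
tcp_rot: [[0.189, -0.982, 0.019], [-0.982, -0.189, 0.004], [-0.001, -0.019, -1.0]]
force: [0.2, 0.6, -0.2]
finger_gap: 0.0751
```

Emit:
carry_out --pt "0 0 0.4 0 0 0" --pt "0 0 0.6 0 0 0" --pt "0 0 1 0 0 0" --pt "0 0 1 0 0 0" --pt "0 0 1 0 0 0"

```text
time_s: 20.98
tcp_pos: [0.5708, -0.1609, 0.3109]
tcp_rot: [[0.188, -0.982, 0.02], [-0.982, -0.188, 0.004], [-0.0, -0.02, -1.0]]
force: [0.9, -0.6, 0.1]
finger_gap: 0.0752
```

Emit:
carry_out --pt "0 0 1 0 0 0" --pt "-0.4 0.5 1 0 0 0" --pt "-0.8 1 0 0 0 0" --pt "-0.8 1 0 0 0 0" --pt "-0.8 1 0 0 0 0"

```text
time_s: 21.4
tcp_pos: [0.5004, -0.0729, 0.3609]
tcp_rot: [[0.187, -0.982, 0.022], [-0.982, -0.187, 0.004], [0.001, -0.022, -1.0]]
force: [0.3, 0.9, -0.3]
finger_gap: 0.0749
```

Emit:
carry_out --pt "-0.8 1 0 0 0 0" --pt "-0.8 1 0 0 0 0" --pt "-0.5 1 0 0 0 0" --pt "-0.3 1 0 0 0 0" --pt "0 0 0 0 0 0"

```text
time_s: 21.82
tcp_pos: [0.4394, 0.0299, 0.3606]
tcp_rot: [[0.192, -0.981, 0.021], [-0.981, -0.192, 0.006], [-0.002, -0.022, -1.0]]
force: [0.1, 0.3, 0.6]
finger_gap: 0.0749
```

```bash
python3 - <<'E'
from h import *
s=status.state(); print(s['tcp_pos'],s['force'],s['time_s'])
snap('side','s8');snap('top','t8')
a=cv2.imread('pics/s8.png');t=cv2.imread('pics/t8.png')
c,n=np.cos(.187),np.sin(.187); W=lambda x,y,z:[.508+c*x-n*y+.002,-.17+n*x+c*y,z]
print('top px foot/top of stick',proj('t8',[[.569,-.159,.093],[.569,-.159,.233]]),'side',proj('s8',[[.569,-.159,.093],[.569,-.159,.233]]))
cv2.imwrite('pics/c8.png',np.hstack([cv2.resize(t[190:270,300:380],(400,400),interpolation=3),cv2.resize(a[200:320,240:360],(400,400),interpolation=3)]))
E
```

```text
[0.43938983 0.02991581 0.36063742] [0.10967023 0.28498233 0.58514757] 21.8167
top px foot/top of stick [[335.8246383  215.51145475]
 [340.63616014 210.26034946]] side [[303.20862501 261.06648439]
 [305.22808255 207.1891849 ]]
```

View pics/c8.png

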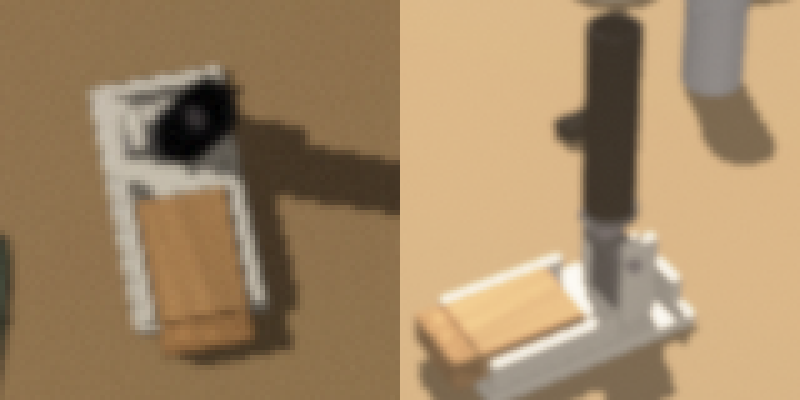

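The final image shows the stick upright and seated on the collar, the lever back at rest, the drive sticking out of the open end, and the gripper clear. I'll compare the bystanders with the first image, then hand in.

```bash
python3 - <<'E'
from h import *
a=cv2.imread('pics/top0.png',0);b=cv2.imread('pics/t8.png',0)
for n,(x,y) in dict(capsule=(259,157),nano=(272,258),eraser=(269,198),tape=(203,166),tin=(405,254),stapler=(157,240)).items():
    w=26 if n=='stapler' else 16
    d=cv2.absdiff(a[y-w:y+w,x-w:x+w],b[y-w:y+w,x-w:x+w]); print(n,d.max(),cv2.phaseCorrelate(a[y-w:y+w,x-w:x+w].astype(float),b[y-w:y+w,x-w:x+w].astype(float)))
print(r.close_job())
E
```

```text
capsule 8 ((0.007743123566001486, 0.06324235323378069), 0.96142472725176)
nano 70 ((13.293578873798815, 12.14557643617342), 0.12355102256834019)
eraser 9 ((-0.041217358907950086, 0.16067483928777015), 0.871551065168362)
tape 9 ((0.041514305456326284, -0.0077045894433638296), 0.8757047730154403)
tin 9 ((-0.002602100892190151, 0.02278517422913673), 0.9004401757924437)
stapler 9 ((0.022875797538983278, 0.01304268537556652), 0.9943166774938306)
the job is handed in; nothing more can be done
None
```

The job is done and handed in at about 22 s of the 72 s allowed. I stood the stick on end on the linoleum and let go of it. Then I took it again from above, slid it down over the stub, pushed the lever to its stop and let it come back.

**Last checks:**
- **Stick:** it touched the collar within 1 mm of the expected height. The final images show it upright and seated.
- **Lever stop:** the push force rose from about 4 N to about 20 N at the end of travel, which I took as the stop. I did not measure the lever angle directly.
- **Lever return:** the push force was about 0 N before release, and the last image shows the lever upright.
- **Drive:** it sticks out of the open end.
- **Gripper:** it is open and well clear of everything.
- **Bystanders:** five of the six match the first top-camera image to within 0.2 pixel.

**Inconclusive check:** the comparison for the nano failed (pixel difference 70, with no usable match). The arm or its shadow was probably over it at its final position. The nano was in view in the wrist pictures before I fitted the stick, and the arm passed well above it afterwards. I did not confirm its final position.

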